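Go or no-go test of a brush case's spring catch

TASK

Test the spring catch of the pale wooden brush case: push its brass button straight down until it clicks and stays down, but push with no more than about 10 N. If it clicks, stand the yellow tally upright in the blue tray (catch in order). If it has not clicked at 10 N it is too stiff: do not force it, let it spring back up, and stand the tally upright in the red tray.

Things in the scene. Friction and masses are not known exactly. Their poses are not given: they have to be found in the camera images.
- catch: Brass push button, 30 mm wide, 20 mm proud of the dark plate on a pale case (264 x 114 mm, lid 50 mm high, fixed). Origin: centre of its top face, 72 mm up; z up. Moves only down. In order: peak 5 N at 3 mm, clicks at 6 mm, stays 10-11 mm down; soft stop beyond, 10 N at 12-13 mm. Too stiff: 3 N plus 2.5 N per mm, no click, springs back. Looks alike: push 8-10 N to tell; over 20 N spoils it.
- tally: The yellow turned wooden tally, loose, standing upright on the table: 50 mm tall, foot 34 mm across and 12 mm high, grip barrel 26 mm across from 16 to 44 mm up, round about its own z. Origin: centre of its underside. About 50 g.
- tray_blue: The blue open tray, 'in order': 120 x 120 mm outside, walls 5 mm thick and 16 mm high, floor 5 mm thick, fixed. Origin: centre of its underside, on the table; x and y along its sides.
- tray_red: The red open tray, 'too stiff': the same size and build as the blue one, fixed. Origin: centre of its underside, on the table.
There are look-alikes about, which are no part of the job. Of the things that look like the tally, the largest one is meant.

How it is judged:
On the way:
1. the button has been pushed until it clicked down, or with at least 7 N ((distance of catch from where it was at the start of the episode above 0.008 m or contact force between the fingers and catch above 7 N)), for 0.05 s.
At the end, for the whole second after the job is handed in: Button clicked and over 8 mm down with the tally in the blue tray, or button back within 2 mm of its start with the tally in the red tray; tally centre within 46 mm of the tray centre along both sides, foot under 12 mm above the table, upright within 0.15 rad, at rest (((distance of catch from where it was at the start of the episode above 0.008 m and x of tally in the frame of tray_blue between -0.046 and 0.046 m and y of tally in the frame of tray_blue between -0.046 and 0.046 m and z of tally in the frame of tray_blue below 0.012 m) or (distance of catch from where it was at the start of the episode below 0.002 m and x of tally in the frame of tray_red between -0.046 and 0.046 m and y of tally in the frame of tray_red between -0.046 and 0.046 m and z of tally in the frame of tray_red below 0.012 m)) and angle between tally's own z axis and vertical below 0.15 rad and linear speed of tally below 0.02 m/s); the robot touches nothing.
It fails at once if the catch is pushed with more than 20 N (contact force between the fingers and catch above 20 N).
It also fails if it takes over 45 s, if anything falls off the work surface, if the arm or the gripper's body presses on something with over 40 N, if the wrist force passes 120 N, or if a joint passes its speed limit or range.

ROBOT

A 6-joint arm with a two-finger parallel gripper is mounted at the origin on the work surface. World frame = base frame: x ahead of the robot, y to its left, z up, the work surface at z = 0. Lengths are in m, angles in rad, forces in N, time in s.
With the tool pointing down it reaches from about 0.325 to 0.875 m from the base axis. Payload 4.4 kg.
Tool frame: the origin (TCP) lies midway between the tips of the shut fingers; the grasp point (between the pads) lies 19 mm behind it (env.pinch_z is the distance from the TCP to the grasp point, in m); z points along the fingers, y is the line along which they close (so a half turn about z gives the same grasp; the last joint's range is limited). The gripper opens to 85 mm and grips with 20 to 120 N. Pads are 22 mm wide; open, the fingers measure 114 mm over their backs; the gripper's body (76 mm by 85 mm) begins 54 mm behind the grasp point. The pads swing forward as they close: fully open they stand 13 mm farther back than shut.
Start: joints at [-0.15, 0.207, 1.542, -0, 1.393, -0.15], TCP at [0.575, -0, 0.231] pointing down, gripper open.
Joint ranges: [-2.73, 2.73], [-0.86, 2.22], [0.23, 2.46], [-1.11, 4.25], [0.08, 2.63], [-2.82, 2.82]. Speed limits (rad/s): [2.79, 2.79, 3.14, 3.14, 3.14, 3.14].

INTERFACE

Orientations are given as a rotation vector (axis times angle).
In Python, from bench import env, claw, kinematics, optics, sign_off gives the robot as it stands. Calls block until the motion is done:
- env.move_pose(position, orientation): joint-space move of the TCP to a pose.
- env.move_linear(position, ori=None, rate=0.15, force_limit=None): straight line of the TCP; ori=None keeps the orientation; rate is the mean speed in m/s. With force_limit (N) it stops when the force on the tool has changed by that much, and returns True; else False.
- env.movej(angles): joint-space move.
- claw.move_gripper(opening): finger opening in m; the grip force is fixed at half the most; returns when the fingers have stopped.
- env.sleep(seconds).
- kinematics.solve_ik(position, orientation): joint angles nearest the present ones, or None.
- env.state(): the state.
- optics.grab_frame(name): name is "scene" or "side" or "wrist"; returns (picture, depth): 480x640x3 uint8, blue, green, red; 480x640 float32, m along the optical axis (not along the pixel's ray), 0 where there is no reading.
- optics.camera_model(name): a dict with "K" (3x3 intrinsics, pixels), "extrinsics" (4x4, takes a point from world to camera coordinates). Camera axes: x right, y up, looking along -z (the intrinsics and any distortion apply to the point x, -y, -z); pixel columns grow to the right and rows downward; lengths in m; the calibration is good to about 2 mm. A picture is of the moment at which its call begins: read the wrist's pose just before it. camera_model takes no time and is no camera call; for the wrist camera it gives the pose at the moment of the call.
A pose or a line that the arm cannot do raises env.PlanningError and nothing moves.
- sign_off(): hands the job in; it is judged then, once.
The state is a dict: "time": time; "joint_pos": joint angles; "qvel": joint speeds; "joint_efforts": joint torques, N m; "tool_pos": TCP position; "ee_rot": TCP orientation; "force": force on the tool from outside, world axes, zero at the start; "wrist_torque": the same for the moment, N m; "width": finger opening in m; "finger_force": force on a finger pad.
Only numpy, scipy, OpenCV 4.12 (cv2) and the standard library are available. Lean on these libraries where they do the work, as an engineer would, in place of code of your own. Each camera call takes 0.05 s, during which the arm holds its last target. There are 200 camera calls.

## Working session

There is one attempt and no reset: what is moved stays moved. The work goes in short steps, each a Python script; the robot and the scene stay as the last script left them, time stands still between calls to the robot, and variables do not carry over. Pictures are saved under pics/ and viewed, at most 10 in all, crops included, and the job is handed in when it is done.

```bash
mkdir -p pics; ls
cat > h.py <<'E'
import numpy as np, cv2
from bench import env, claw, kinematics, optics, sign_off
def ray(m,u,v):
    K=np.array(m["K"]);E=np.array(m["extrinsics"])
    d=m.get("distortion",m.get("dist",None))
    n=cv2.undistortPoints(np.array([[[u,v]]],float),K,None if d is None else np.array(d,float))[0,0]
    R=E[:3,:3];c=-R.T@E[:3,3]
    return c,R.T@np.array([n[0],-n[1],-1.])
def onplane(m,u,v,z):
    c,d=ray(m,u,v);return c+d*(z-c[2])/d[2]
E
python3 - <<'E'
from h import *
for n in("scene","side"):
    p,d=optics.grab_frame(n);cv2.imwrite(f"pics/{n}0.png",p);np.save(n+"0.npy",d)
    m=optics.camera_model(n);print(n,m)
print(env.state()["ee_rot"],env.pinch_z)
E
```

```text
pics
scene {'K': array([[488.27252496,   0.        , 325.92821602],
       [  0.        , 488.27252496, 237.51798882],
       [  0.        ,   0.        ,   1.        ]]), 'extrinsics': array([[ 0.61654326,  0.78728579,  0.0074498 , -0.36231193],
       [-0.6303483 ,  0.48792794,  0.60381069,  0.26110293],
       [ 0.47173661, -0.37697138,  0.79709294, -1.11082355],
       [ 0.        ,  0.        ,  0.        ,  1.        ]])}
side {'K': array([[464.56610162,   0.        , 319.56504981],
       [  0.        , 464.56610162, 242.85276711],
       [  0.        ,   0.        ,   1.        ]]), 'extrinsics': array([[-0.84192415, -0.53959461, -0.00117166,  0.45845054],
       [ 0.35172608, -0.55043883,  0.75716964, -0.22035878],
       [-0.40920959,  0.6370673 ,  0.65321724, -0.57972276],
       [ 0.        ,  0.        ,  0.        ,  1.        ]])}
[-2.22024141e+00 -2.22022178e+00  2.02493610e-03] 0.0187
```

View pics/scene0.png

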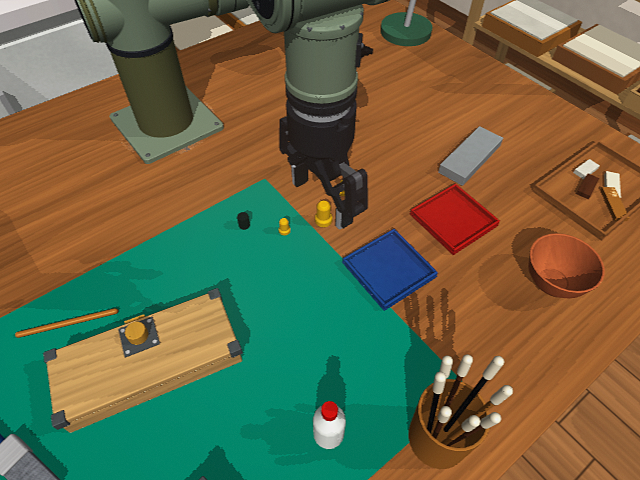

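View pics/side0.png

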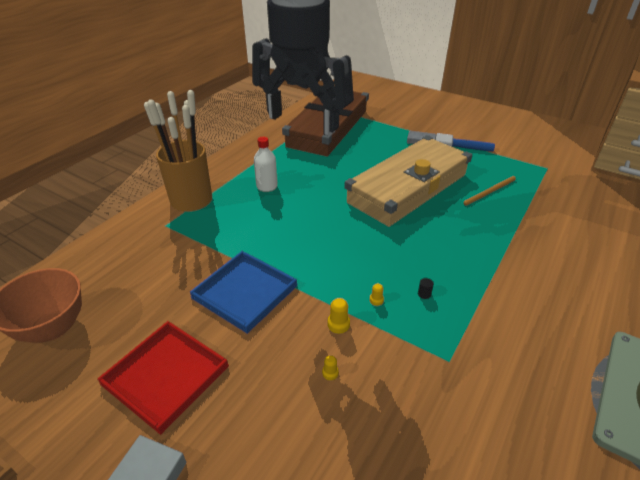

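Candidate tallies are side (339,315), (378,294) and (331,367), with scene (323,213) and (284,226) showing two of them. The one at side (339,315) / scene (323,213) is clearly the largest, so it should be the one meant. The button is at scene (135,331) / side (423,167) on the pale case, and the brown case at side (330,120) is a decoy. Next I'll measure them and confirm with a crop.

```bash
cat > m.py <<'E'
from h import *
P={}
for n in("scene","side"):
    p=cv2.imread(f"pics/{n}0.png");m=optics.camera_model(n);h=cv2.cvtColor(p,cv2.COLOR_BGR2HSV)
    for nm,lo,hi,z,mn in(("yel",(20,180,90),(32,255,255),.025,40),("blue",(105,150,40),(125,255,255),.012,1500),("red",(0,200,60),(4,255,255),.012,1500)):
        k=cv2.inRange(h,lo,hi)
        c,_=cv2.findContours(k,cv2.RETR_EXTERNAL,cv2.CHAIN_APPROX_NONE)
        for q in c:
            if cv2.contourArea(q)<mn: continue
            x,y,w,hh=cv2.boundingRect(q)
            r=q if nm=="yel" else cv2.convexHull(q)
            if nm=="yel":
                print(n,nm,(x,y,w,hh),onplane(m,x+w/2,y+hh/2,z).round(3))
            else:
                a=cv2.approxPolyDP(r,8,True)[:,0]
                C=np.array([onplane(m,*t,.016)[:2] for t in a]);print(n,nm,(x,y,w,hh),C.round(3).tolist(),C.mean(0).round(3))
    u=(135,331) if n=="scene" else (423,167)
    print("button",n,onplane(m,*u,.066).round(3))
a=cv2.imread("pics/scene0.png")[180:260,260:360];b=cv2.imread("pics/side0.png")[270:390,290:420]
c=cv2.imread("pics/side0.png")[140:200,380:470];d=cv2.imread("pics/scene0.png")[300:375,90:180]
r=lambda i:cv2.resize(i,(390,290),interpolation=cv2.INTER_CUBIC)
cv2.imwrite("pics/crop.png",np.vstack([np.hstack([r(a),r(b)]),np.hstack([r(d),r(c)])]))
E
python3 m.py
```

```text
scene yel (279, 218, 11, 17) [0.428 0.028 0.025]
scene yel (315, 201, 17, 26) [0.448 0.103 0.025]
scene blue (343, 229, 94, 81) [[0.551, 0.19], [0.672, 0.176], [0.664, 0.06], [0.544, 0.073]] [0.608 0.125]
scene red (410, 184, 90, 71) [[0.542, 0.365], [0.657, 0.362], [0.659, 0.236], [0.541, 0.24]] [0.6   0.301]
button scene [ 0.482 -0.279  0.066]
side yel (322, 356, 17, 25) [0.405 0.191 0.025]
side yel (327, 299, 23, 35) [0.441 0.11  0.025]
side yel (370, 284, 13, 21) [0.415 0.042 0.025]
side blue (191, 252, 105, 80) [[0.659, 0.071], [0.542, 0.076], [0.542, 0.197], [0.662, 0.186]] [0.601 0.133]
side red (98, 322, 130, 112) [[0.649, 0.246], [0.527, 0.257], [0.532, 0.371], [0.656, 0.362]] [0.591 0.309]
button side [ 0.479 -0.272  0.066]
```

View pics/crop.png

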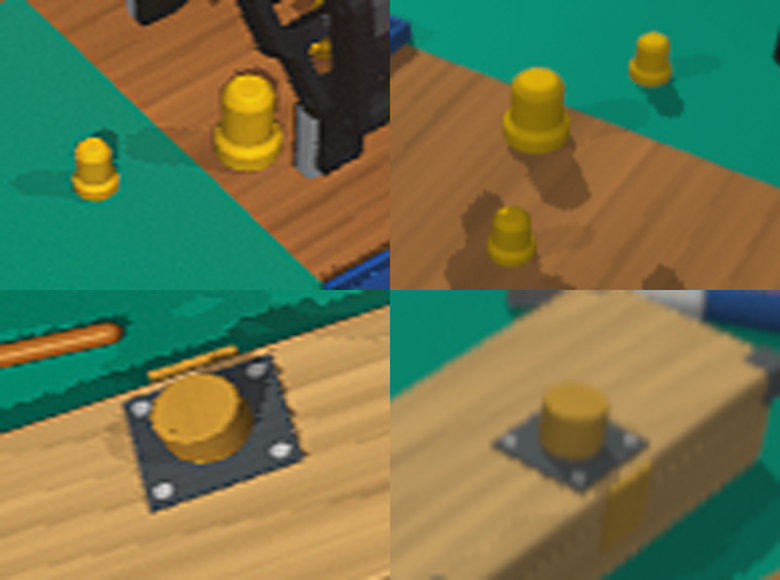

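The crop confirms it: the tally at scene (323,213) / side (339,315) is about 1.5x the size of the two others. The button's top centre is at scene (135.5,329.7) / side (422.7,161.7). I'll move over the button with the gripper shut and take one closer look.

Run:
```python
from h import *
b=[onplane(optics.camera_model(n),*u,.072)[:2] for n,u in(("scene",(135.5,329.7)),("side",(422.7,161.7)))]
print(b);b=np.mean(b,0)
s=env.state()
env.move_pose([b[0],b[1],.16],s["ee_rot"])
claw.move_gripper(0.0)
m=optics.camera_model("wrist");p,d=optics.grab_frame("wrist");cv2.imwrite("pics/w1.png",p)
import pickle;pickle.dump((m,d),open("w1.pkl","wb"))
E=m["extrinsics"];q=E[:3,:3]@np.array([*b,.072])+E[:3,3];K=m["K"]
print("pred px",K[0,2]+K[0,0]*q[0]/-q[2],K[1,2]+K[1,1]*q[1]/q[2])
s=env.state();print(s["time"],s["tool_pos"],s["force"],s["width"])
```

```text
[array([ 0.48463125, -0.27689161]), array([ 0.48433728, -0.28045711])]
pred px 319.1646365604914 247.18176624294009
2.075 [ 0.48443423 -0.2787251   0.1599689 ] [-0.11153175 -0.20087236  0.66785709] 0.0002896254868240485
```

View pics/w1.png

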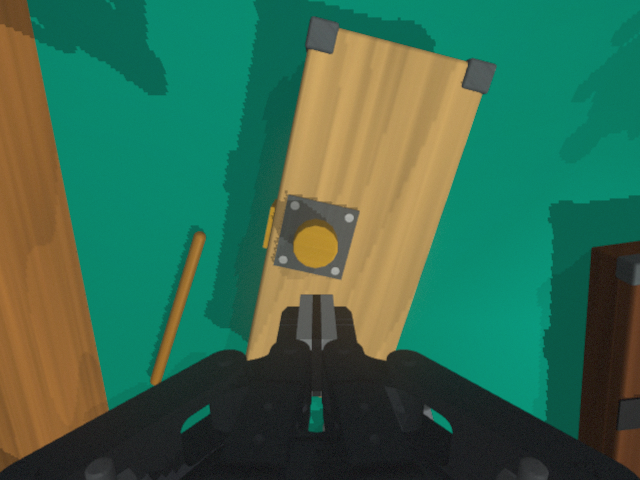

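The wrist view shows the button's top at (317,246) against a predicted (319,247), so the position holds to about 1 mm. Now the slow, force-limited push.

Run:
```python
from h import *
x,y=env.state()["tool_pos"][:2]
env.move_linear([x,y,.082],rate=.08)
env.sleep(.2);s=env.state();f0=s["force"][2];print("pre",s["tool_pos"],f0)
hit=env.move_linear([x,y,.055],rate=.006,force_limit=8.5)
for i in range(3):
    s=env.state();print(hit,s["time"],s["tool_pos"],s["force"][2]-f0);env.sleep(.05)
```

```text
pre [ 0.48481185 -0.27900433  0.08265048] -0.12905970867226074
True 5.7333 [ 0.48445856 -0.278763    0.07001432] 7.442666985898341
True 5.7833 [ 0.48449695 -0.27874881  0.07017821] 6.696432499010183
True 5.8333 [ 0.48447225 -0.27875664  0.07021986] 7.159188881707903
```

At 2 mm down the force is already about 7–8 N. A good catch peaks at 5 N, while the stiff law gives 8 N here. I'll nudge slightly further to confirm it at about 9 N, then release.

Run:
```python
from h import *
x,y,z=env.state()["tool_pos"];f0=-.13
for k in range(4):
    t=.0696-.0003*k
    env.move_linear([x,y,t],rate=.006,force_limit=3)
    F=[]
    for i in range(5): env.sleep(.02);s=env.state();F.append(s["force"][2]-f0)
    print(s["tool_pos"][2],np.round(F,2))
    if np.mean(F)>8.8: break
```

```text
0.07046054115788775 [7.04 6.69 6.69 6.89 6.44]
0.07022379310083934 [6.7  6.82 5.97 6.8  7.6 ]
0.07004989279519938 [7.39 7.24 7.77 7.15 7.01]
0.06984561762930283 [7.63 8.1  7.99 8.26 7.56]
```

Run:
```python
from h import *
x,y,z=env.state()["tool_pos"];x,y=.48446,-.27876;f0=-.13
for k in range(5):
    env.move_linear([x,y,.0684-.0003*k],rate=.006,force_limit=3)
    F=[]
    for i in range(5): env.sleep(.02);s=env.state();F.append(s["force"][2]-f0)
    print(s["tool_pos"][2],np.round(F,2))
    if np.mean(F)>8.8: break
env.move_linear([x,y,.12],rate=.1)
p,d=optics.grab_frame("side");cv2.imwrite("pics/s2.png",p)
q=cv2.imread("pics/side0.png");c=np.hstack([i[140:200,380:470] for i in(q,p)]);cv2.imwrite("pics/c2.png",cv2.resize(c,(780,260)))
claw.move_gripper(.05)
s=env.state();ro=s["ee_rot"]
env.move_pose([.444,.07,.16],ro)
m=optics.camera_model("wrist");p,d=optics.grab_frame("wrist");cv2.imwrite("pics/w2.png",p)
print(env.state()["time"],env.state()["tool_pos"])
k=cv2.inRange(cv2.cvtColor(p,cv2.COLOR_BGR2HSV),(20,180,90),(32,255,255))
for c in cv2.findContours(k,0,1)[0]:
    if cv2.contourArea(c)>100:
        (u,v),r=cv2.minEnclosingCircle(c);print(u,v,r,onplane(m,u,v,.03),onplane(m,u,v,.05))
```

```text
0.06960169396410909 [7.84 8.5  8.55 9.33 8.63]
0.06944215125393356 [9.17 8.95 9.09 8.46 8.48]
10.6 [0.4445711  0.06908943 0.16001634]
285.5 269.0 16.37843894958496 [0.41832824 0.03791958 0.03      ] [0.42017753 0.04568781 0.05      ]
314.9532165527344 179.44581604003906 23.643051147460938 [0.44158802 0.10749223 0.03      ] [0.44173288 0.1101623  0.05      ]
267.5 69.5 18.721744537353516 [0.41011477 0.18066628 0.03      ] [0.41256593 0.17797427 0.05      ]
```

View pics/w2.png

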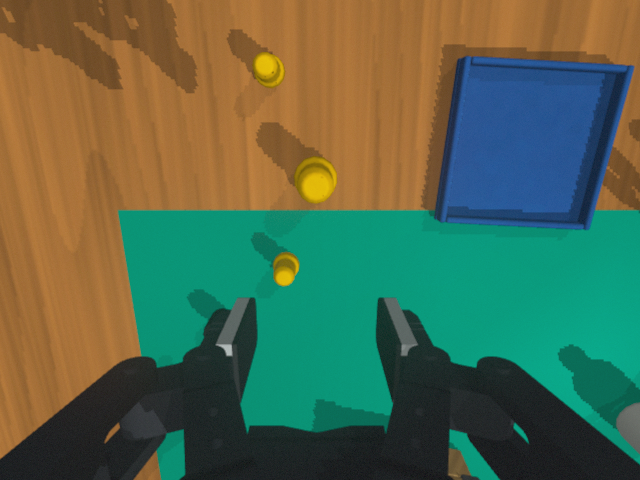

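View pics/c2.png

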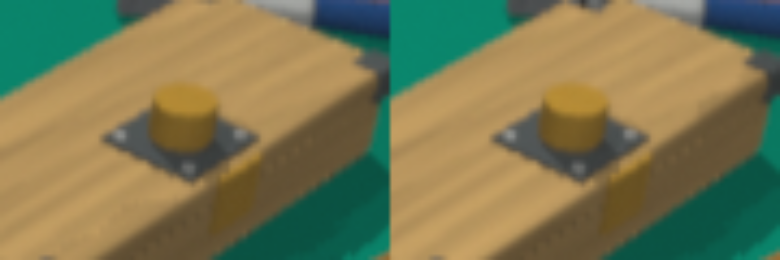

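The top-right panel shows the button back at full height after about 9 N at 2.6 mm with no click, so the catch is too stiff and the tally goes in the red tray. In the wrist view the tally (largest) is at (315,180), with small ones at (285,269) and (267,70). It stands at about (0.443, 0.107), matching the fixed views.

Run:
```python
from h import *
ro=env.state()["ee_rot"];T=[.442,.108]
env.move_pose([*T,.12],ro)
env.move_linear([*T,.016],rate=.1,force_limit=10)
claw.move_gripper(0.0)
s=env.state();print(s["tool_pos"],s["width"],s["finger_force"])
env.move_linear([*T,.11],rate=.12)
s=env.state();print(s["time"],s["width"],s["finger_force"])
env.move_pose([.596,.26,.13],ro)
p,d=optics.grab_frame("side");cv2.imwrite("pics/s3.png",p)
w=optics.camera_model("wrist");p2,d=optics.grab_frame("wrist")
cv2.imwrite("pics/v3.png",np.hstack([cv2.resize(i,(400,300)) for i in(p,p2)]))
k=cv2.inRange(cv2.cvtColor(p2,cv2.COLOR_BGR2HSV),(0,200,60),(4,255,255))
c=max(cv2.findContours(k,0,1)[0],key=cv2.contourArea);a=cv2.boxPoints(cv2.minAreaRect(c))
print(np.array([onplane(w,*t,.016)[:2] for t in a]).round(3),env.state()["time"])
```

```text
[0.44287954 0.10808275 0.01684129] 0.024020076510849052 58.894659869838506
13.4 0.024149740170200402 58.2054970250465
[[0.523 0.25 ]
 [0.537 0.368]
 [0.655 0.363]
 [0.658 0.244]] 14.375
```

View pics/v3.png

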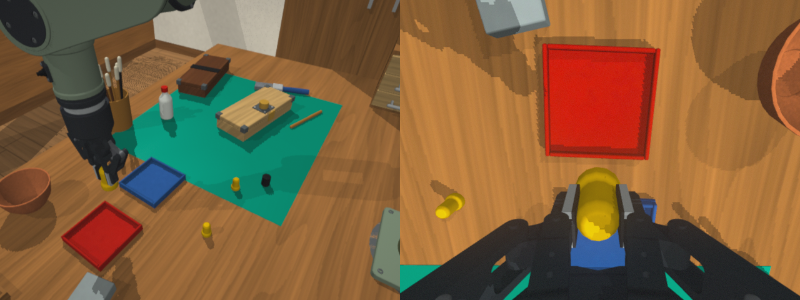

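The tally is held upright between the pads, with the other two still standing. The red tray's centre is about (0.595, 0.305).

Run:
```python
from h import *
T=[.595,.305]
env.move_pose([*T,.10],env.state()["ee_rot"])
env.move_linear([*T,.045],rate=.1)
print(env.move_linear([*T,.018],rate=.02,force_limit=3),env.state()["tool_pos"])
env.sleep(.1);claw.move_gripper(.045);env.sleep(.3)
env.move_linear([*T,.12],rate=.1)
env.move_pose([.56,.22,.2],env.state()["ee_rot"])
p,d=optics.grab_frame("side");w,d=optics.grab_frame("wrist");m=optics.camera_model("side");sc,d=optics.grab_frame("scene")
k=cv2.inRange(cv2.cvtColor(p,cv2.COLOR_BGR2HSV),(20,180,90),(32,255,255))
for c in cv2.findContours(k,0,1)[0]:
    if cv2.contourArea(c)>40:
        x,y,a,b=cv2.boundingRect(c);print((x,y,a,b),onplane(m,x+a/2,y+b/2,.03))
cv2.imwrite("pics/v4.png",np.vstack([np.hstack([cv2.resize(i,(400,300)) for i in(p,w)]),np.hstack([cv2.resize(p[250:450,60:300],(400,300)),cv2.resize(sc,(400,300))])]))
print(env.state()["time"])
```

```text
True [0.59480304 0.30491111 0.02194689]
(322, 355, 17, 26) [0.4036427  0.19349383 0.03      ]
(150, 344, 29, 38) [0.59067859 0.30409252 0.03      ]
(370, 284, 13, 21) [0.41303159 0.0461822  0.03      ]
19.0333
```

View pics/v4.png

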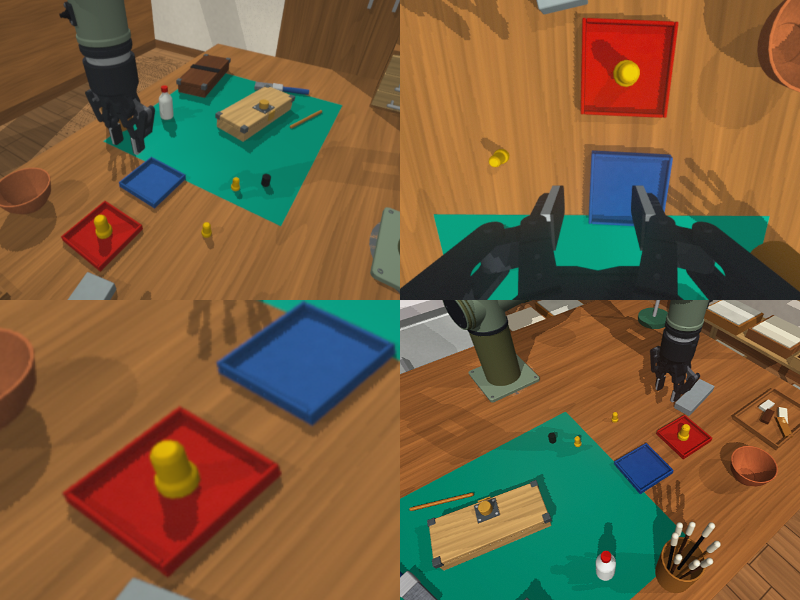

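The tally stands upright in the middle of the red tray (wrist panel (627,73), side (165,363)), the button is up, and the gripper is clear.

```bash
python3 -c "
from bench import sign_off
print(sign_off())"
```

```text
the job is handed in; nothing more can be done
None
```

The catch is too stiff: at about 9 N it had gone down only about 2.6 mm with no click and it sprang back up, so I stood the tally upright in the red tray and handed the job in.

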